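# Release the key tray on the foyer credenza

### The job

The tray with the steel key has locked itself inside its clear box. Take the wooden dowel from its stand, push it down through the hole in the top of the box that holds the key until the latch lets go and the tray springs out, then put the dowel in the white cup, foot down, and let it go. Leave the box with the sunglasses shut and the cup standing.

Things in the scene. Friction and masses are not known exactly. Their poses are not given: they have to be found in the camera images.
- dowel: Beech dowel, top 20 mm painted red, 12 mm in diameter, 160 mm long, 15 g. Starts upright and loose in a dark wooden stand (70 x 70 x 45 mm high), in a hole 14.5 mm wide and 35 mm deep: foot 10 mm, top 170 mm above the table. Origin: centre of its foot; z runs up along it. Its foot must go 33 mm or more below the box's top and nearly to the floor of the cup: hold it 110 to 130 mm above the foot.
- key_box: The clear acrylic box with the steel key (60 mm long) in its dark-lined tray, fixed to the table: 150 mm along its x, 170 mm along its y, 85 mm high. Origin: centre of its underside. A twin box of the same make and size stands beside it, holding blue sunglasses; which is on which side varies. The hole is near the -x edge of the top; the aluminium tray springs out towards +x.
- key_hole (a point): Centre of the hole in the key box's top, level with the top surface (85 mm above the table), 48 mm from the box's centre towards its -x side. The hole is square, 30 x 30 mm, sides along the box's x and y, framed in black, through a 6 mm thick top. 25 mm below the top surface (60 mm above the table) and centred under the hole lies the latch's orange plate, 36 x 36 mm. Axes as the box's.
- key_latch (a joint): Spring latch of the key box: 0 at rest, grows in m as the orange plate is pushed straight down, stop at 0.014. It takes 3 N to start and 6.5 N at the stop; the tray is let go at about 0.008. It springs back up when freed.
- key_tray (a joint): Tray of the key box: 0 when shut and latched, grows in m as it springs out towards the box's +x, stop at 0.060. Once let go it slides out by itself within about a second and stays out.
- shades_tray (a joint): Tray of the twin box with the sunglasses, with the same kind of latch: 0 when shut. It must stay shut.
- cup: White ceramic cup without handle, standing loose on the table, 350 g: 80 mm across the rim, 90 mm high, walls 4 mm, floor 5 mm thick, narrower at the bottom. Origin: centre of its underside. A dowel let go in it leans on its rim.
Mind the look-alikes: they are no part of the job. Of the things that look like the cup, the middle-sized one is meant.

How it is judged:
By the outcome, as a careful person would: the job done as asked, in the order asked, and still so for the second after the job is handed in, with the robot touching nothing.
It also fails if it takes over 48 s, if anything falls off the work surface, if the arm or the gripper's body presses on something with over 40 N, if the wrist force passes 120 N, or if a joint passes its speed limit or range.

### The arm

A 7-joint arm with a two-finger parallel gripper is mounted at the origin on the work surface. World frame = base frame: x ahead of the robot, y to its left, z up, the work surface at z = 0. Lengths are in m, angles in rad, forces in N, time in s.
With the tool pointing down it reaches from about 0.425 to 0.95 m from the base axis. Payload 4.7 kg.
Tool frame: the origin (TCP) lies between the finger pads; the fingertips stand 19 mm ahead of it and the grasp point (between the pads) is the TCP (env.tips_ahead is the z of the fingertips in the tool frame, in m); z points along the fingers, y is the direction in which the jaws open and shut (so a half turn about z gives the same grasp; the last joint's range is limited). The gripper opens to 85 mm and grips with 20 to 120 N. Pads are 22 mm wide; open, the fingers measure 114 mm over their backs; the gripper's body (76 mm by 85 mm) begins 54 mm behind the grasp point. The pads swing forward as they close: fully open they stand 13 mm farther back than shut.
Start: joints at [-1.262, 0.469, -0.049, 1.532, 0.024, 1.141, -0.082], TCP at [0.224, 0.637, 0.25] pointing down, gripper open.
Joint ranges: [-2.59, 2.59], [-0.33, 1.99], [-1.39, 1.29], [0.1, 2.45], [-1.04, 4.18], [0.21, 1.99], [-2.66, 2.66]. Speed limits (rad/s): [2.57, 2.57, 3.14, 3.14, 3.14, 3.14, 3.14].

### API

Orientations are given as [roll, pitch, yaw] about the fixed x, y, z axes, in that order (R = Rz(yaw) Ry(pitch) Rx(roll)).
In Python, from station import env gives the robot as it stands. The module is installed in compiled form; this text tells all that it offers.
- The arm moves only by the tool send_rows, never from a script. Its argument "rows" is a list of rows, each a list of 3 entries, a list of its own where there are three numbers: the closure, from 0 (fully open) to 1 (shut), then the shift along the tool's x, y, z in m, then the turn about the tool's z in degrees. In form: [[hand, [x, y, z], yaw], ...]. A call has 1 to 20 rows; each row is the pose to reach, as a shift and turn from the pose measured when the call began, along the tool's axes at that moment; what a row does not reach only later rows make up. A row lasts 1/10 s, in which the tool goes at most 50 mm and 8.59 degrees, less where a joint would pass 70% of its speed; a pose out of reach is approached as far as the arm can. A call with a gripper value outside its range is refused whole. The fingers move at their own pace and stop on an object; "grip_force" is the grip in N (left out, the last holds). Time passes only in rows, so rows that repeat a pose let the fingers close. It gives the time, the measured TCP pose, the force and the opening at its end, in the units of the state.
- env.get_obs(): the state, without advancing time (a new reading comes with each control period).
- env.read_camera(name): name is "scene" or "top"; returns the picture (420x560x3 uint8, red, green, blue); there is no depth.
- env.camera_model(name): a dict with "intrinsics" (3x3 intrinsics, pixels), "k1" (the pictures are not rectified: a ray, as slopes to the right and down, at radius r is drawn at 1 + k1 r^2 times it, then the intrinsics apply), "R" (3x3) and "t" (3): a world point X has camera coordinates R X + t. Camera axes: x right, y down, z forward; pixel columns grow to the right and rows downward; lengths in m; the calibration is good to about 2 mm. A picture is of the moment at which its call begins. camera_model takes no time and is no camera call.
- env.close_job(): hands the job in, once; it reports no verdict.
Trained networks look in the newest picture that a camera, given by its name, has taken for a name from the list of things; names that differ only in an ending like _2 or _b are one class to them, and where a whole thing is asked for, a point or a joint stands for the part that bears it (a point fixed in the world has none). Each returns a list of dicts, best first, with "conf" (0 to 1); they miss things now and then, are a little off and sometimes report something else, mostly with a low value. They report only what shows in the picture. A call takes as long as a camera call. They do not tell look-alikes from the thing itself.
- env.cut_out(camera, query): "pixels" (420x560 bool, what is visible of it) and "at" ([column, row] in pixels, amid what is visible of it).
The state is a dict: "time": time; "qpos": joint angles; "joint_velocities": joint speeds; "joint_torque": joint torques, N m; "tcp_pos": TCP position; "orientation": TCP orientation; "force": force on the tool from outside, world axes, zero at the start; "torque": the same for the moment, N m; "grip_width": finger opening in m.
Only numpy, scipy, OpenCV 4.12 (cv2) and the standard library are available. Lean on these libraries where they do the work, as an engineer would, in place of code of your own. Each camera call takes 0.05 s, during which the arm holds its last target. There are 200 camera calls.

## Working session

There is one attempt and no reset: what is moved stays moved. The work goes in short steps, Python scripts to look and compute and a tool call to move; the robot and the scene stay as the last step left them, time stands still between calls to the robot, and variables do not carry over. Pictures are saved under pics/ and viewed, about 8 in all and at most 12, crops included, and the job is handed in when it is done.

Besides the shell and the picture viewer there is one more tool, called after "Emit:" as a command line: name --argument value ..., lists and objects as JSON in quotes. send_rows: Moves the arm, as the interface text tells. Its arguments: {"type":"object","properties":{"rows":{"type":"array","items":{"type":"array"}},"grip_force":{"type":"number"}},"required":["rows"]}

```bash
mkdir -p pics
cat > h.py <<'E'
import numpy as np, cv2
from station import env
def ray(cam,uv):
    m=env.camera_model(cam);K=np.array(m["intrinsics"]);k=m["k1"];R=np.array(m["R"]);t=np.array(m["t"])
    d=np.linalg.solve(K,[uv[0],uv[1],1.])[:2];s=d.copy()
    for _ in range(30): s=d/(1+k*(s@s))
    return -R.T@t, R.T@np.r_[s,1.]
def at_z(cam,uv,z):
    o,d=ray(cam,uv); return o+d*(z-o[2])/d[2]
def tri(a,b):
    (o1,d1),(o2,d2)=ray("scene",a),ray("top",b)
    s=np.linalg.lstsq(np.c_[d1,-d2],o2-o1,rcond=None)[0]
    p,q=o1+s[0]*d1,o2+s[1]*d2
    return (p+q)/2,np.linalg.norm(p-q)
def proj(cam,X):
    m=env.camera_model(cam);c=np.array(m["R"])@X+np.array(m["t"]);s=c[:2]/c[2]
    s=s*(1+m["k1"]*(s@s)); return (np.array(m["intrinsics"])@np.r_[s,1])[:2]
def snap(cam,name):
    im=env.read_camera(cam); cv2.imwrite(f"pics/{name}.png",im[:,:,::-1]); return im
E
python3 - <<'E'
from h import *
np.set_printoptions(precision=4,suppress=True)
for c in("scene","top"):
    snap(c,c+"0"); m=env.camera_model(c); print(c,m["intrinsics"],m["k1"],-np.array(m["R"]).T@m["t"])
    for q in("dowel","key_box","key_hole","cup","key_tray"):
        for r in env.cut_out(c,q)[:4]:
            ys,xs=np.nonzero(r["pixels"]); print(c,q,round(r["conf"],2),np.round(r["at"],1),xs.min(),xs.max(),ys.min(),ys.max())
o=env.get_obs();print(o["time"],o["tcp_pos"],o["orientation"],o["grip_width"])
E
```

```text
scene [[468.848    0.     285.0511]
 [  0.     468.848  208.4082]
 [  0.       0.       1.    ]] 0.008356165910006793 [1.4094 0.2104 0.7042]
scene dowel 0.72 [130. 178.] 125 136 155 198
scene key_box 0.89 [199.3 246.3] 153 250 208 286
scene key_hole 0.66 [202.7 245.3] 153 250 208 286
scene cup 0.93 [455.5 265. ] 443 473 245 284
scene cup 0.79 [425.4 225.7] 409 445 205 250
scene key_tray 0.62 [193.6 265.5] 158 227 250 283
top [[405.3059   0.     275.7394]
 [  0.     405.3059 202.9598]
 [  0.       0.       1.    ]] 0.03387646981599109 [0.2997 0.0343 1.1619]
top dowel 0.52 [441.6 198.9] 428 449 193 203
top key_box 0.77 [336.3 147.5] 305 371 118 178
top key_hole 0.61 [336.7 149.5] 306 371 118 179
top cup 0.88 [157.8 211.2] 139 174 197 227
top cup 0.79 [137.3 266.2] 114 164 247 286
0.6 [0.2237 0.6369 0.2504] [ 3.1415 -0.      2.8038] 0.08541392175468633
```

View pics/scene0.png

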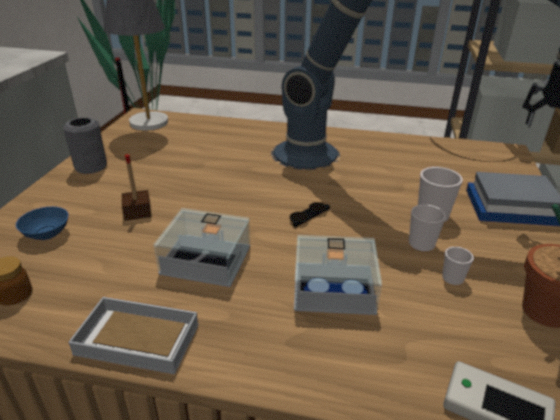

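View pics/top0.png

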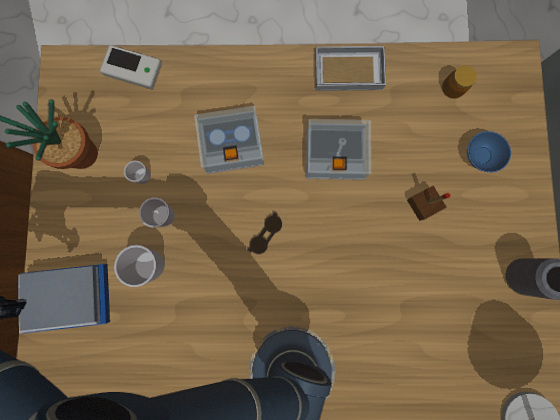

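The key box is the right one in the top view (hole at about 340,163). The middle-sized cup is at (157,212) in the top view and (427,228) in the scene view. The dowel's red tip is at (448,196) in the top view and (127,157) in the scene view. Next I'll zoom in to get precise positions.

Run:
```python
from h import *
np.set_printoptions(precision=4,suppress=True)
S=cv2.imread("pics/scene0.png");T=cv2.imread("pics/top0.png")
def crop(I,x,y,w,h,k):
    c=cv2.resize(I[y:y+h,x:x+w],None,fx=k,fy=k,interpolation=cv2.INTER_CUBIC)
    for i in range(0,w,10): cv2.putText(c,str(x+i),(i*k,8),0,.3,(0,0,255),1); cv2.line(c,(i*k,0),(i*k,h*k),(0,255,255) if 0 else (90,200,90),1) if i%20==0 else 0
    for j in range(0,h,10): cv2.putText(c,str(y+j),(0,j*k+4),0,.3,(0,0,255),1); cv2.line(c,(0,j*k),(w*k,j*k),(90,200,90),1) if j%20==0 else 0
    return c
a=crop(S,150,200,110,95,3);b=crop(T,295,110,85,75,4)
d=crop(S,100,140,60,80,3);e=crop(T,400,165,60,60,4);
d2=crop(S,400,195,60,65,3)
C=np.zeros((580,800,3),np.uint8)
for I,x,y in((a,0,0),(b,340,0),(d,0,300),(e,190,310),(d2,440,310)): 
    C[y:y+I.shape[0],x:x+I.shape[1]]=I[:580-y,:800-x]
cv2.imwrite("pics/comp.png",C)
# red tip
for n,I,(x,y,w,h) in(("scene",S,(115,145,30,30)),("top",T,(435,185,25,20))):
    p=I[y:y+h,x:x+w].astype(int);B,G,R=p[...,0],p[...,1],p[...,2]
    m=(R>1.8*G)&(R>1.8*B)&(R>70); ys,xs=np.nonzero(m); print(n,"red",m.sum(),xs.mean()+x,ys.mean()+y,xs.min()+x,xs.max()+x,ys.min()+y,ys.max()+y)
for n,I,(x,y,w,h) in(("scene",S,(195,215,30,30)),("top",T,(325,150,30,30)),("scene",S,(320,240,40,30)),("top",T,(215,140,30,30))):
    p=I[y:y+h,x:x+w].astype(int);B,G,R=p[...,0],p[...,1],p[...,2]
    m=(R>1.9*B)&(R>150)&(R-G>60); ys,xs=np.nonzero(m); print(n,"orange",m.sum(),xs.mean()+x,ys.mean()+y,xs.min()+x,xs.max()+x,ys.min()+y,ys.max()+y)
```

```text
scene red 33 127.21212121212122 157.78787878787878 125 129 154 163
top red 23 446.7826086956522 195.26086956521738 444 449 193 198<stdin>:22: RuntimeWarning: Mean of empty slice.
  ret = ret.dtype.type(ret / rcount)
Traceback (most recent call last):
ValueError: zero-size array to reduction operation minimum which has no identity
```

View pics/comp.png

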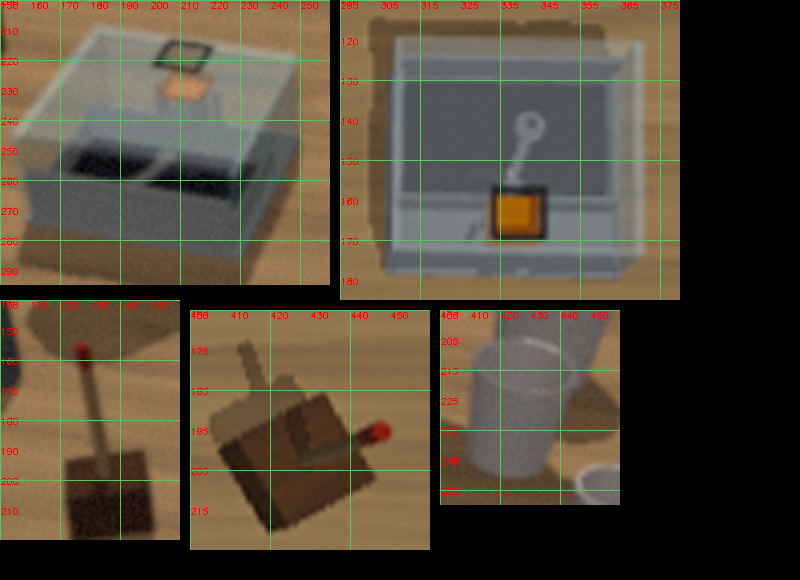

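Run:
```python
from h import *
np.set_printoptions(precision=4,suppress=True)
for n,a,b in(("dowel tip",(126.6,155),(448.2,195)),("dowel at stand",(133,196.5),(427.2,202.3)),("red c",(127.2,157.8),(446.8,195.3)),
 ("hole",(211,218.5),(339.2,162.7))):
    print(n,*tri(a,b))
print("hole z.085",at_z("top",(339.2,162.7),.085),at_z("scene",(211,218.5),.085))
print("orange z.06",at_z("top",(339.4,162.5),.06))
for p in((308.4,119),(370.4,120.2),(369.9,173.5)): print("corner",at_z("top",p,.085))
G=np.linspace(0,2*np.pi,60)
# cup fit by mask centroid: mask vs. rim
from scipy.optimize import least_squares
for i in range(2):
    pass
mk={}
for c in("scene","top"):
    env.read_camera(c)
    mk[c]=env.cut_out(c,"cup")
    for k,r in enumerate(mk[c]):
        ys,xs=np.nonzero(r["pixels"]);print(c,k,r["conf"],xs.min(),xs.max(),ys.min(),ys.max())
def hull(p,cam,rb=.028):
    P=[proj(cam,np.array([p[0]+r*np.cos(g),p[1]+r*np.sin(g),z])) for g in G for r,z in((rb,0),(.04,.09))]
    I=np.zeros((420,560),np.uint8);cv2.fillConvexPoly(I,cv2.convexHull(np.round(np.array(P)*16).astype(np.int32)),1,shift=4);return I>0
from itertools import product
for cam,near in(("scene",(427,228)),("top",(157,212))):
    m=min(mk[cam],key=lambda r:np.hypot(*(np.array(r["at"])-near)))["pixels"]
    p0=at_z(cam,near,.05)[:2]
    best=max(((hull((p0[0]+dx,p0[1]+dy),cam,rb)&m).sum()/(hull((p0[0]+dx,p0[1]+dy),cam,rb)|m).sum(),p0[0]+dx,p0[1]+dy,rb) for dx,dy in product(np.arange(-.03,.031,.003),repeat=2) for rb in (.025,.03))
    print("cup",cam,best)
print("big", at_z("top",(137,266),.1), "small",at_z("top",(137,171),.05))
```

```text
dowel tip [ 0.4555 -0.3818  0.1712] 0.0009354682224438954
dowel at stand [ 0.4565 -0.3799  0.0489] 0.008971951309871629
red c [ 0.4559 -0.3814  0.1637] 0.0010944220797593788
hole [ 0.5594 -0.131   0.0868] 0.0003615698271006181
hole z.085 [ 0.5599 -0.1315  0.085 ] [ 0.557  -0.1318  0.085 ]
orange z.06 [ 0.5665 -0.1359  0.06  ]
corner [ 0.6838 -0.0499  0.085 ]
corner [ 0.6787 -0.22    0.085 ]
corner [ 0.5294 -0.2133  0.085 ]
scene 0 0.96 443 473 247 285
scene 1 0.73 409 445 204 250
scene 2 0.73 418 462 167 221
top 0 0.86 113 165 245 286
top 1 0.85 125 150 162 183
top 2 0.6 139 174 197 227Traceback (most recent call last):
  File "<stdin>", line 27, in <module>
  File "<stdin>", line 27, in <genexpr>
  File "<stdin>", line 21, in hull
  File "h.py", line 16, in proj
    m=env.camera_model(cam);c=np.array(m["R"])@X+np.array(m["t"]);s=c[:2]/c[2]
ValueError: time passes only in moves, steps and waits
```

```bash
sed -i 's/^from station import env/from station import env\nfrom functools import cache\n@cache\ndef cm(c): return env.camera_model(c)/; s/m=env.camera_model(cam)/m=cm(cam)/' h.py
python3 - <<'E'
from h import *
from scipy.optimize import minimize
np.set_printoptions(precision=4,suppress=True)
G=np.linspace(0,2*np.pi,40)
def hull(p,cam):
    P=[proj(cam,np.array([p[0]+r*np.cos(g),p[1]+r*np.sin(g),z])) for g in G for r,z in((p[2],0),(.04,.09))]
    I=np.zeros((420*4,560*4),np.uint8);cv2.fillConvexPoly(I,cv2.convexHull(np.round(np.array(P)*4*16).astype(np.int32)),255,shift=4);return cv2.resize(I,(560,420),interpolation=cv2.INTER_AREA)/255.
for cam,near in(("scene",(427,228)),("top",(157,212))):
    env.read_camera(cam)
    L=env.cut_out(cam,"cup")
    m=min(L,key=lambda r:np.hypot(*(np.array(r["at"])-near)))["pixels"].astype(float)
    f=lambda p:np.abs(hull((p[0],p[1],.03),cam)-m).sum()
    r=minimize(f,at_z(cam,near,.05)[:2],method="Nelder-Mead",options=dict(initial_simplex=at_z(cam,near,.05)[:2]+np.array([[0,0],[.02,0],[0,.02]])))
    print(cam,r.x,r.fun,m.sum())
print("big", at_z("top",(137,266),.1), "small",at_z("top",(137,171),.05))
o=env.get_obs();R=cv2.Rodrigues(np.zeros(3))[0]
from scipy.spatial.transform import Rotation as Ro
R=Ro.from_euler("xyz",o["orientation"]).as_matrix();print(o["time"],o["tcp_pos"],R)
t=np.array([.4555,-.3815,.25]);print("to dowel, tool axes",R.T@(t-o["tcp_pos"]))
E
```

```text
scene [0.4269 0.3668] 42.411764705882355 1327.0
top [0.4266 0.3639] 39.266666666666666 848.0
big [0.2863 0.4006 0.1   ] small [0.5482 0.4291 0.05  ]
1.0 [0.2237 0.6369 0.2503] [[-0.9435  0.3314 -0.    ]
 [ 0.3314  0.9435  0.0001]
 [ 0.      0.0001 -1.    ]]
to dowel, tool axes [-0.5562 -0.884   0.0002]
```

```bash
cat >> h.py <<'E'
from scipy.spatial.transform import Rotation as Ro
def rows(wps,step=.045):
    o=env.get_obs();R=Ro.from_euler("xyz",o["orientation"]).as_matrix();p0=np.array(o["tcp_pos"]);p=p0
    out=[]
    for w in map(np.array,wps):
        n=max(1,int(np.ceil(np.linalg.norm(w-p)/step)))
        out+=[np.round(R.T@(p+(w-p)*i/n-p0),4).tolist() for i in range(1,n+1)]; p=w
    print("q",np.round(o["qpos"],2),"tcp",p0.round(4),"f",np.round(o["force"],1),"t",o["time"],"w",o["grip_width"]);print(len(out),out)
E
python3 -c "
from h import *
rows([(.45,.42,.25),(.57,.1,.25),(.56,-.15,.25),(.4555,-.3815,.25)])"
```

```text
q [-1.26  0.47 -0.05  1.53  0.02  1.14 -0.08] tcp [0.2237 0.6369 0.2503] f [ 0.9 -0.2  0.4] t 1.0 w 0.08557356515033941
27 [[-0.0408, -0.0185, 0.0], [-0.0816, -0.037, 0.0001], [-0.1223, -0.0556, 0.0001], [-0.1631, -0.0741, 0.0002], [-0.2039, -0.0926, 0.0002], [-0.2447, -0.1111, 0.0003], [-0.2854, -0.1296, 0.0003], [-0.3128, -0.1624, 0.0003], [-0.3403, -0.1952, 0.0003], [-0.3677, -0.2279, 0.0003], [-0.3951, -0.2607, 0.0003], [-0.4225, -0.2935, 0.0003], [-0.4499, -0.3263, 0.0003], [-0.4773, -0.359, 0.0003], [-0.5047, -0.3918, 0.0003], [-0.5169, -0.4317, 0.0003], [-0.5292, -0.4715, 0.0003], [-0.5414, -0.5114, 0.0003], [-0.5536, -0.5513, 0.0003], [-0.5659, -0.5911, 0.0003], [-0.5781, -0.631, 0.0003], [-0.5745, -0.6732, 0.0003], [-0.5708, -0.7153, 0.0002], [-0.5672, -0.7575, 0.0002], [-0.5635, -0.7997, 0.0002], [-0.5599, -0.8419, 0.0002], [-0.5562, -0.884, 0.0002]]
```

Emit:
send_rows --rows '[[0,[-0.04,-0.018,0],0],[0,[-0.08,-0.037,0],0],[0,[-0.122,-0.055,0],0],[0,[-0.163,-0.074,0],0],[0,[-0.204,-0.093,0],0],[0,[-0.245,-0.111,0],0],[0,[-0.285,-0.13,0],0],[0,[-0.313,-0.162,0],0],[0,[-0.34,-0.195,0],0],[0,[-0.368,-0.228,0],0],[0,[-0.395,-0.261,0],0],[0,[-0.423,-0.294,0],0],[0,[-0.45,-0.326,0],0],[0,[-0.477,-0.359,0],0],[0,[-0.505,-0.392,0],0],[0,[-0.517,-0.432,0],0],[0,[-0.529,-0.472,0],0],[0,[-0.541,-0.511,0],0]]'

```text
time: 2.8
tcp_pos: [0.5646, -0.0263, 0.2504]
orientation: [3.141, 0.0, 2.804]
force: [0.5, -0.1, -0.4]
grip_width: 0.0852
```

```bash
python3 -c "
from h import *
rows([(.56,-.15,.25),(.4555,-.3815,.25)])"
```

```text
q [-0.21  0.29  0.22  1.81 -0.07  1.05  1.28] tcp [ 0.5646 -0.0263  0.2504] f [ 0.5 -0.1 -0.4] t 2.8 w 0.08516141541725711
9 [[-0.0122, -0.0394, 0.0001], [-0.0245, -0.0788, 0.0003], [-0.0367, -0.1182, 0.0004], [-0.033, -0.1604, 0.0004], [-0.0294, -0.2026, 0.0004], [-0.0258, -0.2447, 0.0004], [-0.0221, -0.2869, 0.0004], [-0.0185, -0.3291, 0.0004], [-0.0148, -0.3713, 0.0004]]
```

Emit:
send_rows --rows '[[0,[-0.012,-0.039,0],0],[0,[-0.025,-0.079,0],0],[0,[-0.037,-0.118,0],0],[0,[-0.033,-0.16,0],0],[0,[-0.029,-0.203,0],0],[0,[-0.026,-0.245,0],0],[0,[-0.022,-0.287,0],0],[0,[-0.0185,-0.329,0],0],[0,[-0.015,-0.371,0],0],[0,[-0.015,-0.371,0],0],[0,[-0.015,-0.371,0],0]]'

```text
time: 3.9
tcp_pos: [0.455, -0.3823, 0.2504]
orientation: [3.141, 0.0, 2.801]
force: [0.7, -0.0, -0.5]
grip_width: 0.0854
```

```bash
python3 -c "
from h import *
rows([(.4555,-.3815,.13)],.04)"
```

```text
q [ 0.34  0.35  0.38  1.75 -0.14  1.07  1.99] tcp [ 0.455  -0.3823  0.2504] f [ 0.7 -0.  -0.5] t 3.9 w 0.0854415373724734
4 [[-0.0, 0.0002, 0.0301], [-0.0001, 0.0005, 0.0602], [-0.0001, 0.0007, 0.0903], [-0.0001, 0.0009, 0.1204]]
```

Emit:
send_rows --rows '[[0,[0,0,0.03],0],[0,[0,0,0.06],0],[0,[0,0.001,0.09],0],[0,[0,0.001,0.12],0],[0,[0,0.001,0.12],0],[1,[0,0.001,0.12],0],[1,[0,0.001,0.12],0],[1,[0,0.001,0.12],0],[1,[0,0.001,0.12],0],[1,[0,0.001,0.12],0],[1,[0,0.001,0.12],0],[1,[0,0.001,0.12],0]]' --grip_force 40

```text
time: 5.1
tcp_pos: [0.4558, -0.3819, 0.1313]
orientation: [-3.141, 0.002, 2.801]
force: [-1.3, -1.3, 4.6]
grip_width: 0.0099
```

Emit:
send_rows --rows '[[1,[0,0,0],0],[1,[0,0,-0.015],0],[1,[0,0,-0.03],0],[1,[0,0,-0.045],0],[1,[0,0,-0.06],0],[1,[0,0,-0.08],0],[1,[0,0,-0.1],0],[1,[0,0,-0.12],0],[1,[0,0,-0.12],0]]'

```text
time: 6.0
tcp_pos: [0.4568, -0.383, 0.2553]
orientation: [-3.14, 0.009, 2.801]
force: [0.2, -0.8, 0.2]
grip_width: 0.0099
```

Run:
```python
from h import *
S=snap("scene","s1");T=snap("top","t1")
rows([(.5594,-.131,.25)])
tc=np.array(env.get_obs()["tcp_pos"])
for c in("scene","top"):
    for z in (.04,-.12): print(c,proj(c,tc+[0,0,z]))
    for r in env.cut_out(c,"dowel"): print(r["conf"],r["at"])
a=cv2.resize(S[80:230,60:210],None,fx=2.6,fy=2.6);b=cv2.resize(T[140:290,370:520],None,fx=2.6,fy=2.6)
cv2.imwrite("pics/c1.png",np.hstack([a,b])[:,:,::-1])
```

```text
q [ 0.33  0.34  0.38  1.75 -0.14  1.07  1.99] tcp [ 0.4556 -0.3817  0.252 ] f [-0.4  0.6 -1. ] t 6.1 w 0.010398883990764936
7 [[-0.002, 0.0387, 0.0003], [-0.004, 0.0774, 0.0006], [-0.006, 0.1161, 0.0008], [-0.008, 0.1549, 0.0011], [-0.01, 0.1936, 0.0014], [-0.0121, 0.2323, 0.0017], [-0.0141, 0.271, 0.002]]
scene [117.7013727  108.72464098]
scene [129.04550652 168.85369431]
0.76 [121.4, 150.8]
top [471.30181236 186.16398568]
top [441.56757051 197.46975708]
0.26 [336.6, 147.5]
```

View pics/c1.png

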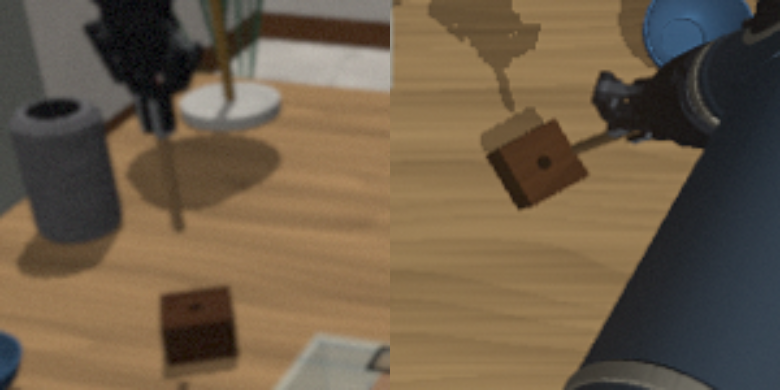

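The crop shows the dowel held upright. Its foot is at about (129,168) in the scene view and (441,198) in the top view, which matches the prediction to within 1 px.

Emit:
send_rows --rows '[[1,[-0.002,0.039,0],0],[1,[-0.004,0.077,0],0],[1,[-0.006,0.116,0],0],[1,[-0.008,0.155,0],0],[1,[-0.01,0.194,0],0],[1,[-0.012,0.232,0.001],0],[1,[-0.013,0.255,0.001],0],[1,[-0.014,0.271,0.002],0],[1,[-0.014,0.271,0.002],0],[1,[-0.014,0.271,0.002],0],[1,[-0.014,0.271,0.002],0]]'

```text
time: 7.3
tcp_pos: [0.5581, -0.1327, 0.2485]
orientation: [-3.141, 0.0, 2.798]
force: [-0.9, 0.1, -0.4]
grip_width: 0.0102
```

Run:
```python
from h import *
S=snap("scene","s2");T=snap("top","t2")
rows([(.5594,-.131,.213)],.02)
tc=np.array(env.get_obs()["tcp_pos"])
for c in("scene","top"): print(c,"foot",proj(c,tc+[0,0,-.119]),"hole",proj(c,np.array([.5594,-.131,.085])))
a=cv2.resize(S[130:260,140:270],None,fx=3,fy=3);b=cv2.resize(T[100:230,270:400],None,fx=3,fy=3)
cv2.imwrite("pics/c2.png",np.hstack([a,b])[:,:,::-1])
```

```text
q [-0.06  0.31  0.28  1.8  -0.09  1.05  1.48] tcp [ 0.5583 -0.1323  0.2487] f [-0.2 -0.3 -0.1] t 7.4 w 0.010149987419280145
2 [[-0.0003, 0.0008, 0.0178], [-0.0006, 0.0016, 0.0357]]
scene foot [209.22860369 202.58435663] hole [210.99631902 219.11368493]
top foot [342.07252422 159.24176428] hole [339.02572926 162.89164513]
```

View pics/c2.png

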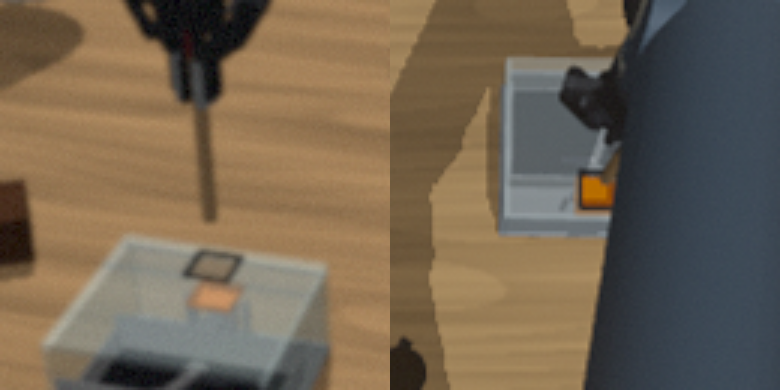

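The foot sits at about (209.7,203.3) against (209.2,202.6) predicted, lined up over the hole at about (211,219). I'll go down.

Emit:
send_rows --rows '[[1,[-0.001,0.002,0.01],0],[1,[-0.001,0.002,0.025],0],[1,[-0.001,0.002,0.04],0],[1,[-0.001,0.002,0.055],0],[1,[-0.001,0.002,0.065],0],[1,[-0.001,0.002,0.07],0],[1,[-0.001,0.002,0.074],0],[1,[-0.001,0.002,0.074],0],[1,[-0.001,0.002,0.074],0]]'

```text
time: 8.3
tcp_pos: [0.5598, -0.1311, 0.175]
orientation: [-3.141, 0.0, 2.798]
force: [-2.4, -0.6, 1.8]
grip_width: 0.0103
```

Contact is starting, as expected. I'll press further.

Emit:
send_rows --rows '[[1,[0,0,0.002],0],[1,[0,0,0.004],0],[1,[0,0,0.006],0],[1,[0,0,0.008],0],[1,[0,0,0.009],0],[1,[0,0,0.009],0],[1,[0,0,0.009],0]]'

```text
time: 9.0
tcp_pos: [0.5601, -0.1313, 0.1671]
orientation: [3.142, 0.001, 2.797]
force: [-2.9, 0.2, 7.5]
grip_width: 0.01
```

Run:
```python
from h import *
S=snap("scene","s3");T=snap("top","t3")
a=cv2.resize(S[170:300,140:270],None,fx=3,fy=3);b=cv2.resize(T[90:220,270:400],None,fx=3,fy=3)
cv2.imwrite("pics/c3.png",np.hstack([a,b])[:,:,::-1])
print(env.get_obs()["force"])
```

```text
[-3.15103199 -0.71060611  7.11365219]
```

View pics/c3.png

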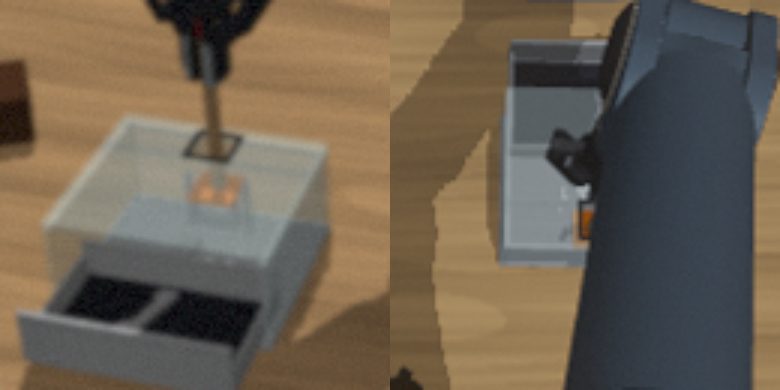

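The tray has sprung out: its front is at about (190,285) in the scene view. Now I'll lift the dowel out.

Emit:
send_rows --rows '[[1,[0,0,-0.015],0],[1,[0,0,-0.035],0],[1,[0,0,-0.06],0],[1,[0,0,-0.085],0],[1,[0,0,-0.095],0],[1,[0,0,-0.095],0]]'

```text
time: 9.7
tcp_pos: [0.5609, -0.1313, 0.2634]
orientation: [3.141, 0.005, 2.797]
force: [0.8, -0.6, -0.3]
grip_width: 0.0102
```

```bash
python3 -c "
from h import *
rows([(.57,.13,.262),(.427,.365,.262)])"
```

```text
q [-0.06  0.3   0.28  1.78 -0.09  1.08  1.47] tcp [ 0.5609 -0.1313  0.2634] f [ 0.8 -0.6 -0.3] t 9.7 w 0.010248083587972405
13 [[0.0133, 0.0415, 0.0002], [0.0265, 0.083, 0.0004], [0.0398, 0.1245, 0.0006], [0.0531, 0.1661, 0.0008], [0.0663, 0.2076, 0.001], [0.0796, 0.2491, 0.0012], [0.1102, 0.2738, 0.0011], [0.1407, 0.2985, 0.001], [0.1713, 0.3232, 0.0008], [0.2018, 0.3479, 0.0007], [0.2324, 0.3726, 0.0006], [0.263, 0.3974, 0.0005], [0.2935, 0.4221, 0.0004]]
```

Emit:
send_rows --rows '[[1,[0.013,0.0415,0],0],[1,[0.0265,0.083,0],0],[1,[0.04,0.1245,0],0],[1,[0.053,0.166,0],0],[1,[0.066,0.2075,0],0],[1,[0.08,0.249,0],0],[1,[0.11,0.274,0],0],[1,[0.14,0.2985,0],0],[1,[0.171,0.323,0],0],[1,[0.202,0.348,0],0],[1,[0.232,0.3725,0],0],[1,[0.263,0.397,0],0],[1,[0.28,0.411,0],0],[1,[0.2935,0.422,0],0],[1,[0.2935,0.422,0],0],[1,[0.2935,0.422,0],0]]'

```text
time: 11.3
tcp_pos: [0.4269, 0.3641, 0.2611]
orientation: [-3.14, 0.004, 2.798]
force: [0.2, -0.3, 0.2]
grip_width: 0.0105
```

Run:
```python
from h import *
S=snap("scene","s4");T=snap("top","t4")
rows([(.427,.365,.135)],.03)
tc=np.array(env.get_obs()["tcp_pos"])
for c in("scene","top"): print(c,"foot",proj(c,tc+[0,0,-.119]),"cup rim",proj(c,np.array([.427,.365,.09])))
a=cv2.resize(S[130:260,350:480],None,fx=3,fy=3);b=cv2.resize(T[150:280,90:220],None,fx=3,fy=3)
cv2.imwrite("pics/c4.png",np.hstack([a,b])[:,:,::-1])
```

```text
q [-0.8   0.27  0.03  1.8  -0.    1.07  0.45] tcp [0.4278 0.3633 0.2617] f [ 0.4 -0.7 -0.4] t 11.4 w 0.010342854777850727
5 [[0.0004, 0.0003, 0.0253], [0.0008, 0.0005, 0.0507], [0.0012, 0.0008, 0.076], [0.0016, 0.0011, 0.1013], [0.0019, 0.0014, 0.1267]]
scene foot [431.1661393  194.35605164] cup rim [427.76663315 213.15573317]
top foot [148.41491289 209.53328929] cup rim [154.09500265 212.2637243 ]
```

View pics/c4.png

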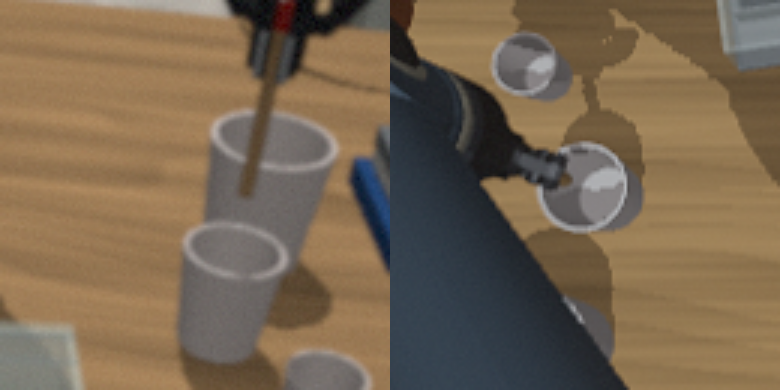

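The scene view puts the foot at (432,195), and the rim centre of the middle-sized cup at (428,213). Both match the prediction, so I'll lower it.

Emit:
send_rows --rows '[[1,[0.001,0.001,0.02],0],[1,[0.001,0.001,0.045],0],[1,[0.002,0.001,0.07],0],[1,[0.002,0.001,0.095],0],[1,[0.002,0.001,0.115],0],[1,[0.002,0.001,0.127],0],[1,[0.002,0.001,0.132],0],[1,[0.002,0.001,0.134],0],[1,[0.002,0.001,0.134],0],[1,[0.002,0.001,0.134],0]]'

```text
time: 12.4
tcp_pos: [0.4274, 0.365, 0.1286]
orientation: [3.14, 0.006, 2.795]
force: [-0.5, -0.5, 0.7]
grip_width: 0.0102
```

Emit:
send_rows --rows '[[1,[0,0,0.001],0],[1,[0,0,0.002],0],[1,[0,0,0.003],0],[1,[0,0,0.003],0],[0.8,[0,0,0.003],0],[0.7,[0,0,0.003],0],[0.6,[0,0,0.003],0],[0.5,[0,0,0.003],0],[0.4,[0,0,0.003],0],[0.2,[0,0,0.003],0],[0,[0,0,0.003],0],[0,[0,0,0.003],0],[0,[0,0,0.003],0],[0,[0,0,0.003],0]]'

```text
time: 13.8
tcp_pos: [0.4274, 0.365, 0.1256]
orientation: [3.14, 0.006, 2.795]
force: [0.8, -0.4, 0.1]
grip_width: 0.0854
```

Run:
```python
from h import *
S=snap("scene","s5");T=snap("top","t5")
a=cv2.resize(S[130:260,350:480],None,fx=3,fy=3);b=cv2.resize(T[150:280,90:220],None,fx=3,fy=3)
cv2.imwrite("pics/c5.png",np.hstack([a,b])[:,:,::-1])
print(env.get_obs()["force"])
```

```text
[0.11662151 0.16869579 0.3408614 ]
```

View pics/c5.png

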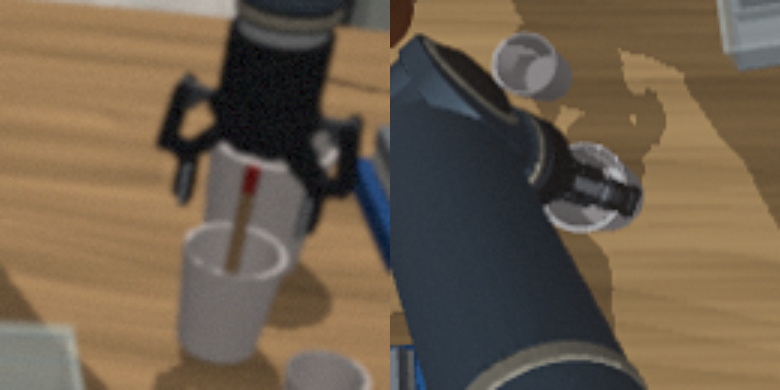

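The dowel is free in the cup, with its red tip at about (434,190) between the open fingers. I'll retreat straight up.

Emit:
send_rows --rows '[[0,[0,0,-0.01],0],[0,[0,0,-0.025],0],[0,[0,0,-0.045],0],[0,[0,0,-0.07],0],[0,[0,0,-0.1],0],[0,[0,0,-0.14],0],[0,[0.04,0,-0.16],0],[0,[0.04,0.04,-0.17],0],[0,[0.04,0.08,-0.17],0],[0,[0.04,0.12,-0.17],0],[0,[0.04,0.16,-0.17],0],[0,[0.04,0.16,-0.17],0],[0,[0.04,0.16,-0.17],0],[0,[0.04,0.16,-0.17],0],[0,[0.04,0.16,-0.17],0]]'

```text
time: 15.4
tcp_pos: [0.4434, 0.528, 0.2964]
orientation: [3.14, 0.006, 2.794]
force: [0.1, 0.4, -1.1]
grip_width: 0.0851
```

Run:
```python
from h import *
S=snap("scene","s6");T=snap("top","t6")
cv2.imwrite("pics/c6.png",np.hstack([cv2.resize(S[140:330,130:490],None,fx=1.6,fy=1.6),cv2.resize(T[150:240,100:200],(220,304))])[:,:,::-1])
```

```text
(no output)
```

View pics/c6.png

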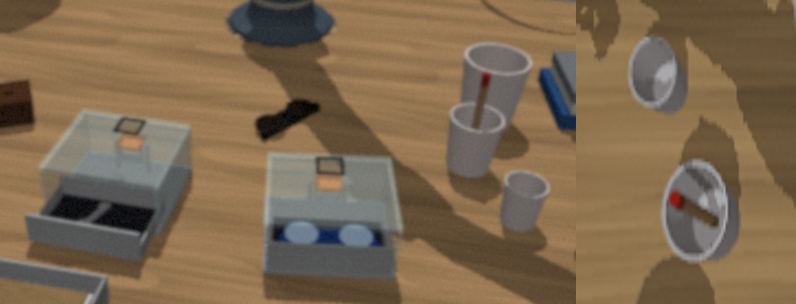

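The picture shows the key tray out, the sunglasses box shut, and the dowel leaning red end up in the upright middle cup. The arm is clear of everything.

```bash
python3 -c "
from station import env
print(env.close_job())"
```

```text
the job is handed in; nothing more can be done
None
```

The job is done and handed in at about 15.5 s of robot time, but the hand-in gives no verdict.

I took the dowel from its stand and pushed it through the key box's hole, pressing with about 7.5 N, until the tray sprang out. I then set the dowel foot down in the middle-sized cup, let it go and backed the arm away.

- **End state:** the last pictures show the key tray out, the sunglasses box shut, and the cup standing with the dowel leaning in it, red end up. The arm was touching nothing.
- **Disagreements:** two readings were slightly off, and neither affected the result. The gripper read about 10 mm on the 12 mm dowel. The two cameras differed by up to 3 mm on the hole and the cup.

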